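# Fit a charged cell in the studio lamp

### The job

Lift the long cell straight out of its charger well and lay it in the bay in the lamp's sloping back with its lower end against the coil spring and its upper end resting on top of the sill, and let go of it there. Then push it against the spring until its upper end drops in behind the sill, press that end fully down onto the bay floor, and last throw the lamp's switch lever all the way over. Leave the short cell in its well and do not disturb the spray can or the marker.

Things in the scene. Friction and masses are not known exactly. Their poses are not given: they have to be found in the camera images.
- cell: The long cell: plain grey round battery cell, 34 mm diameter, 110 mm long, flat ends, about 0.15 to 0.28 kg, balanced at mid-length. Origin at the centre of its lower end face as it stands in the charger; z runs along the cell to its upper end. It stands upright in one of the two charger wells (either one), 48 mm deep in it and 62 mm out.
- cell_tail (a point): Centre of the cell's upper end face (110 mm along its z from its origin); this end goes to the sill.
- short_cell: A shorter cell, 34 mm diameter, 80 mm long, standing in the other charger well, 32 mm out. Origin at the centre of its lower end face. To be left in its well.
- charger: Fixed black charger block 85 x 170 mm (x, y), 60 mm high, with two open round wells of 36 mm diameter, 48 mm deep, at y = -42 and +42 mm. Origin at the centre of its underside, z up.
- lamp: The fixed cordless lamp: dark wedge 116 mm wide, 190 mm long, about 135 mm high, with a light panel on its upright end and the open cell bay in its sloping back, the switch on a ledge at its side. Origin at the centre of the wedge's underside, x level towards the low end, y towards the switch, z up.
- bay: Open trough for the cell in the back of the fixed wedge-shaped lamp. Origin on its floor, on the centre line, at the sill's inner face. x runs down the slope (40 degrees below level) to the spring, y across (level), z out of the trough, square to its floor. Trough 39 mm wide; cheeks 10 mm thick, 10 mm high from x = 0 to 72 mm, 28 mm high from 72 to 136 mm; end wall 36 mm high from x = 136 mm.
- sill_edge (a point): Middle of the top inner edge of the sill, the cross bar at the trough's upper end: 16 mm high above the trough floor, 60 mm wide, 14 mm thick (bay x = -14 to 0). With its upper end on the sill, the cell lies 8 degrees steeper than the floor (48 below level), overlapping the sill by about 9 mm. Behind the sill only 8 mm of deck remain, then the lamp's upright front.
- spring_face (a point): Centre of the 20 mm steel disc on the coil spring, at bay x = 100 (spring free), z = 17 mm. The fitted cell lies on the floor, axis at bay z = 17 mm, upper end against the sill's inner face, lower end at bay x = 110 mm, the spring 10 mm compressed. Friction can hold its upper end part-way down until it is pressed.
- contact (a joint): Compression of the coil spring contact along bay x, 0 (free) to 0.024 m; 600 N/m.
- switch (a joint): The lamp's switch lever, on a ledge beside the wedge 108 mm to bay +y of the bay's centre line: 0 leaning to the upper side, 1.0 rad fully thrown to the lower side (the level direction of bay x). It starts between 0 and 0.2 and stays where it is left.
- switch_tip (a point): Tip of the switch lever, which is 80 mm long from its pivot; it moves level with bay x, about 77 mm from 0 to 1.0 rad, and is highest at 0.5 rad.
- can: Spray can standing near the work, 64 mm diameter, 175 mm high. Origin at the centre of its underside. Bystander.
- marker: Paint marker lying on the table, 140 x 20 x 18 mm, long side along its x. Origin at the centre of its underside. Bystander.
Mind the look-alikes: they are no part of the job. Leave any pink look-alike of the cell alone. There is more than one size of the charger; the one meant has the size given above.

How it is judged:
By the outcome, as a careful person would: the job done as asked, in the order asked, and still so for the second after the job is handed in, with the robot touching nothing.
It also fails if it takes over 58 s, if anything falls off the work surface, if the arm or the gripper's body presses on something with over 40 N, if the wrist force passes 120 N, or if a joint passes its speed limit or range.

### The arm

A 7-joint arm with a two-finger parallel gripper is mounted at the origin on the work surface. World frame = base frame: x ahead of the robot, y to its left, z up, the work surface at z = 0. Lengths are in m, angles in rad, forces in N, time in s.
With the tool pointing down it reaches from about 0.35 to 0.9 m from the base axis. Payload 8.1 kg.
Tool frame: the origin (TCP) lies between the finger pads; the fingertips stand ahead of it and the grasp point (between the pads) is the TCP (arm.nose_length is the z of the fingertips in the tool frame, in m); z points along the fingers, y is the line along which they close (so a half turn about z gives the same grasp; the last joint's range is limited). The gripper opens to 92 mm and grips with 3 to 60 N. Pads are 19 mm wide; open, the fingers measure 130 mm over their backs; the gripper's body (75 mm by 190 mm) begins 47 mm behind the grasp point.
Start: joints at [-1.395, 0.434, 0.025, 1.573, -0.012, 1.134, -0.075], TCP at [0.172, 0.601, 0.246] pointing down, gripper open.
Joint ranges: [-2.62, 2.62], [-0.44, 2.09], [-1.27, 1.32], [0.08, 2.57], [-1.32, 4.46], [0.12, 2], [-2.74, 2.74]. Speed limits (rad/s): [2.22, 2.22, 3.01, 3.01, 3.14, 3.14, 3.14].

### API

Orientations are given as a rotation vector (axis times angle).
In Python, from cell import sensors, optics, arm gives the robot as it stands.
- The arm moves only by the tool arm_command, never from a script. Its argument "deltas" is one flat list of numbers, 7 for each row, row after row: the turn, a rotation vector about the world's x, y, z as a fraction of full scale, then the shift along the world's x, y, z as a fraction of full scale, then the finger opening in mm, from 0 to 91.8. In form: [wx, wy, wz, dx, dy, dz, fingers, wx, wy, wz, dx, dy, dz, fingers, ...]. A call has 1 to 20 rows; each row is the pose to reach, as a shift and turn from the pose commanded when the call began; what a row does not reach only later rows make up. Full scale, the value 1, is 1 m for a shift and 90 degrees for a turn. A row lasts 1/10 s, in which the tool goes at most 50 mm and 8.59 degrees, less where a joint would pass 70% of its speed; a pose out of reach is approached as far as the arm can. A call with a number of a shift or a turn outside -1 to 1 is refused whole. A call with a gripper value outside its range is refused whole. The fingers move at their own pace and stop on an object; "force" is the grip in N (left out, the last holds). Time passes only in rows, so rows that repeat a pose let the fingers close. It gives the time, the measured TCP pose, the force, the opening and the grip force at its end, in the units of the state.
- sensors.observe(): the state, without advancing time (a new reading comes with each control period).
- optics.get_image(name): name is "scene" or "top" or "wrist"; returns the picture (420x560x3 uint8, blue, green, red); there is no depth.
- optics.calibration(name): a dict with "camera_matrix" (3x3 intrinsics, pixels), "rvec" (rotation vector, rad) and "tvec" (3), from world to camera coordinates, as OpenCV has them. Camera axes: x right, y down, z forward; pixel columns grow to the right and rows downward; lengths in m; the calibration is good to about 2 mm. A picture is of the moment at which its call begins: read the wrist's pose just before it. calibration takes no time and is no camera call; for the wrist camera it gives the pose at the moment of the call.
- arm.sign_off(): hands the job in; it is judged then, once.
The state is a dict: "clock": time; "joints": joint angles; "dq": joint speeds; "joint_efforts": joint torques, N m; "position": TCP position; "ee_rot": TCP orientation; "force": force on the tool from outside, world axes, zero at the start; "ft_torque": the same for the moment, N m; "width": opening from 0.0 (shut) to 1.0 (fully open); "gripper_force": force on a finger pad.
Only numpy, scipy, OpenCV 4.12 (cv2) and the standard library are available. Lean on these libraries where they do the work, as an engineer would, in place of code of your own. Each camera call takes 0.05 s, during which the arm holds its last target. There are 200 camera calls.

## Working session

There is one attempt and no reset: what is moved stays moved. The work goes in short steps, Python scripts to look and compute and a tool call to move; the robot and the scene stay as the last step left them, time stands still between calls to the robot, and variables do not carry over. Pictures are saved under pics/ and viewed, at most 10 in all, crops included, and the job is handed in when it is done.

Besides the shell and the picture viewer there is one more tool, called after "Emit:" by a JSON object that holds its "method" and its "body". arm_command: Moves the arm, as the interface text tells. Its arguments: {"type":"object","properties":{"deltas":{"type":"array","items":{"type":"number"}},"force":{"type":"number"}},"required":["deltas"]}

```bash
ls; mkdir -p pics; cat > h.py <<'E'
import numpy as np, cv2
from cell import sensors, optics, arm
def cal(n):
    c=optics.calibration(n);R=cv2.Rodrigues(np.array(c["rvec"],float))[0]
    return np.array(c["camera_matrix"]),R,np.array(c["tvec"],float).ravel()
def ray(c,uv):
    K,R,t=c; d=R.T@np.linalg.solve(K,[uv[0],uv[1],1.]); return -R.T@t,d/np.linalg.norm(d)
def plane(c,uv,z):
    o,d=ray(c,uv); return o+d*(z-o[2])/d[2]
def tri(c1,a,c2,b):
    o1,d1=ray(c1,a);o2,d2=ray(c2,b)
    s=np.linalg.lstsq(np.c_[d1,-d2],o2-o1,rcond=None)[0]
    p,q=o1+s[0]*d1,o2+s[1]*d2; return (p+q)/2,np.linalg.norm(p-q)
def proj(c,P):
    K,R,t=c; q=K@(R@np.array(P,float)+t); return q[:2]/q[2]
E
python3 - <<'E'
from h import *
print(sensors.observe(), arm.nose_length)
for n in("scene","top"):
    im=optics.get_image(n); cv2.imwrite(f"pics/{n}0.png",im)
    c=cal(n); print(n,ray(c,(280,210)))
E
```

```text
pics
{'clock': 0.0, 'joints': array([-1.39459977,  0.43522391,  0.02496614,  1.57409608, -0.01159601,
        1.13398088, -0.07509517]), 'dq': array([ 1.89508566e-03, -4.68346696e-04, -6.34119033e-04,  2.10586815e-04,
        9.68035058e-05, -1.50734734e-03, -1.87369521e-05]), 'joint_efforts': array([-8.06967564e-04, -6.67848372e+01,  9.84501690e-01, -3.14465368e+01,
       -6.04910916e-02,  4.26161487e-02,  1.55110242e-04]), 'position': array([0.17191778, 0.6003947 , 0.24494468]), 'ee_rot': array([-4.36593925e-01, -3.11103100e+00,  2.45277326e-03]), 'force': array([ 0.51895057,  0.09991289, -0.20985008]), 'ft_torque': array([0.02648109, 0.02115456, 0.03274163]), 'gripper_force': 0.0, 'width': 1.0034489909173296} 0.019
scene (array([0.88288086, 0.47187075, 0.79443729]), array([-0.33215998, -0.49908405, -0.80036545]))
top (array([0.53906564, 0.06825661, 0.92476877]), array([ 0.05999143,  0.01328669, -0.99811046]))
```

View pics/scene0.png

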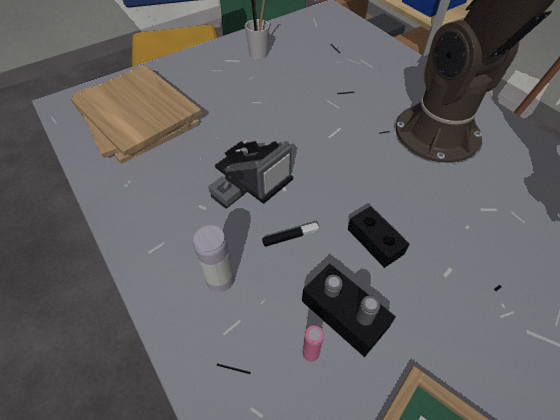

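View pics/top0.png

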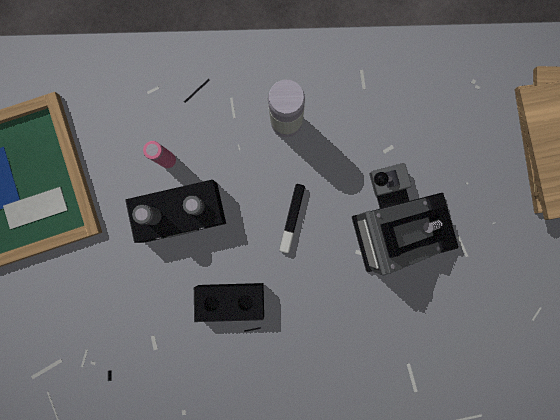

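The scene picture shows the large charger with its two cells at (333,285) and (368,310), the lamp at (260,170), the can at (212,260), the marker at (290,235), the pink decoy and a smaller charger. In the top picture the charger is at (175,211), with cells at (145,214) and (193,205). The lamp is at (405,235), its switch is at (385,180) and its spring at (432,227). I'll enlarge the lamp and charger.

```bash
python3 - <<'E'
from h import *
t=cv2.imread("pics/top0.png");s=cv2.imread("pics/scene0.png")
r=lambda im,x,y,w,h,k:cv2.resize(im[y:y+h,x:x+w],None,fx=k,fy=k,interpolation=cv2.INTER_CUBIC)
a=r(t,345,155,120,120,5); 
b=np.vstack([r(t,125,170,100,75,2),r(s,300,260,100,95,2), np.zeros((50,200,3),np.uint8),r(s,200,130,100,80,2)])[:600]
b=np.vstack([b,np.zeros((600-len(b),200,3),np.uint8)])
cv2.imwrite("pics/crop1.png",np.clip(np.hstack([a,b])*1.5+15,0,255).astype(np.uint8))
c=cal("top")
for P in [(.5,0,0),(.6,0,0),(.5,.1,0)]: print(proj(c,P))
E
```

```text
[321.05029599 255.86642748]
[319.61082699 206.40013376]
[271.46906929 257.08506158]
```

View pics/crop1.png

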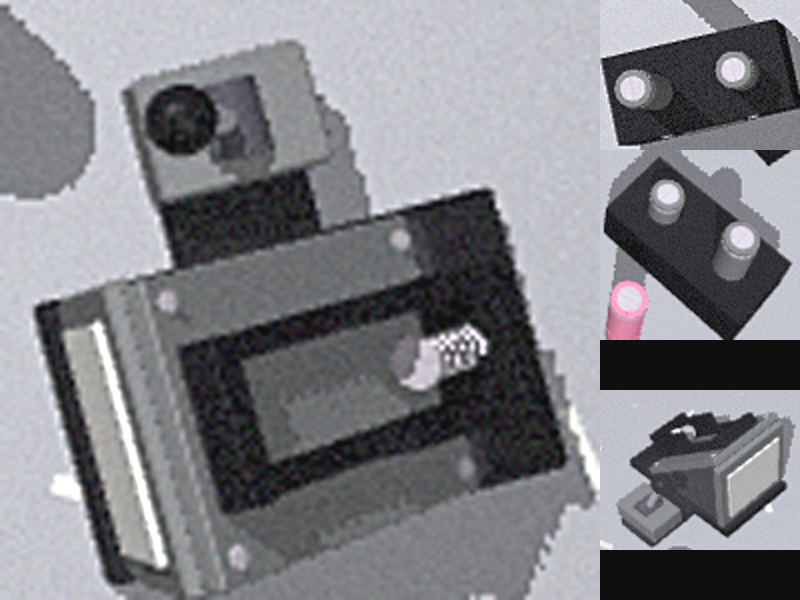

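```bash
python3 - <<'E'
from h import *
ct,cs=cal("top"),cal("scene")
print("long",tri(ct,(141,214),cs,(371,303.5)),plane(ct,(141,214),.122))
print("short",tri(ct,(192,204.5),cs,(333.5,281)))
cr=lambda u,v:(345+u/5,155+v/5)
L={"deckUL":(105,290,.135),"deckLL":(205,595,.135),"lowUR":(490,190,.02),"lowLR":(565,465,.02),"ledge":(225,120,.05),"tip":(180,118,.1),"disc":(425,365,.09)}
for k,(u,v,z) in L.items(): print(k,plane(ct,cr(u,v),z))
print("can",plane(ct,(287,97),.175),"marker",plane(ct,(299,187),.01),plane(ct,(287,250),.01))
print("pink",plane(ct,(153,150),.1))
K,R,t=cal("wrist");s=sensors.observe();Rt=cv2.Rodrigues(s["ee_rot"])[0];print("cam in tool",Rt.T@(-R.T@t-s["position"]),"cam axes in tool\n",Rt.T@R.T, K[0,0]);print(Rt)
E
```

```text
long (array([0.58606494, 0.32377692, 0.12248224]), np.float64(0.00044890857137008886)) [0.58625296 0.32376759 0.122     ]
short (array([0.60278355, 0.24001027, 0.0930946 ]), np.float64(0.0007148438476615312))
deckUL [ 0.577684   -0.07003417  0.135     ]
deckLL [ 0.47198133 -0.10065784  0.135     ]
lowUR [ 0.6193869  -0.24475481  0.02      ]
lowLR [ 0.50968813 -0.26933886  0.02      ]
ledge [ 0.64630229 -0.13349375  0.05      ]
tip [ 0.64130447 -0.10563735  0.1       ]
disc [ 0.54959481 -0.19383481  0.09      ]
can [0.77299656 0.0620862  0.175     ] marker [0.63949587 0.04109257 0.01      ] [0.5137373  0.06834789 0.01      ]
pink [0.70398084 0.30836954 0.1       ]
cam in tool [ 0.06744043  0.00100758 -0.1387937 ] cam axes in tool
 [[ 1.71869157e-03 -9.67554371e-01 -2.52657051e-01]
 [ 9.99998497e-01  1.72013264e-03  2.15181528e-04]
 [ 2.26403811e-04 -2.52657041e-01  9.67555874e-01]] 340.41628411923557
[[-9.61377024e-01  2.75234714e-01 -2.65084252e-04]
 [ 2.75234819e-01  9.61376109e-01 -1.33064143e-03]
 [-1.11393047e-04 -1.35220851e-03 -9.99999080e-01]]
```

The crop shows the long cell's top at top-camera (141,214) and scene (371,303.5), which triangulates to z = 0.122. The bay's spring disc is on the -y side of the lamp and the switch is on its +x side. First I'll move the wrist camera over the lamp for a closer look.

Emit:
{"method": "arm_command", "body": {"deltas": [0,0,-0.661,0.355,-0.69,0.005,60,0,0,-0.661,0.355,-0.69,0.005,60,0,0,-0.661,0.355,-0.69,0.005,60,0,0,-0.661,0.355,-0.69,0.005,60,0,0,-0.661,0.355,-0.69,0.005,60,0,0,-0.661,0.355,-0.69,0.005,60,0,0,-0.661,0.355,-0.69,0.005,60,0,0,-0.661,0.355,-0.69,0.005,60,0,0,-0.661,0.355,-0.69,0.005,60,0,0,-0.661,0.355,-0.69,0.005,60,0,0,-0.661,0.355,-0.69,0.005,60,0,0,-0.661,0.355,-0.69,0.005,60,0,0,-0.661,0.355,-0.69,0.005,60,0,0,-0.661,0.355,-0.69,0.005,60,0,0,-0.661,0.355,-0.69,0.005,60,0,0,-0.661,0.355,-0.69,0.005,60,0,0,-0.661,0.355,-0.69,0.005,60]}}

```text
clock: 1.8
position: [0.5277, -0.0936, 0.2506]
ee_rot: [1.929, 2.477, -0.003]
force: [-0.3, -0.3, -0.3]
width: 0.653
gripper_force: 0.0
```

```bash
python3 - <<'E'
from h import *
s=sensors.observe();print(s["position"],s["joints"],s["clock"])
c=cal("wrist");im=optics.get_image("wrist");np.savez("w1.npz",*c);cv2.imwrite("pics/w1.png",im)
cv2.imwrite("pics/w1v.png",np.clip(cv2.resize(im,(800,600),interpolation=cv2.INTER_CUBIC)*1.4+10.,0,255).astype(np.uint8))
E
```

```text
[ 0.52772211 -0.09359119  0.25064571] [-0.42458112  0.31533862  0.65392116  1.82265801 -0.21343837  1.0743339
  0.55546894] 1.8
```

View pics/w1v.png

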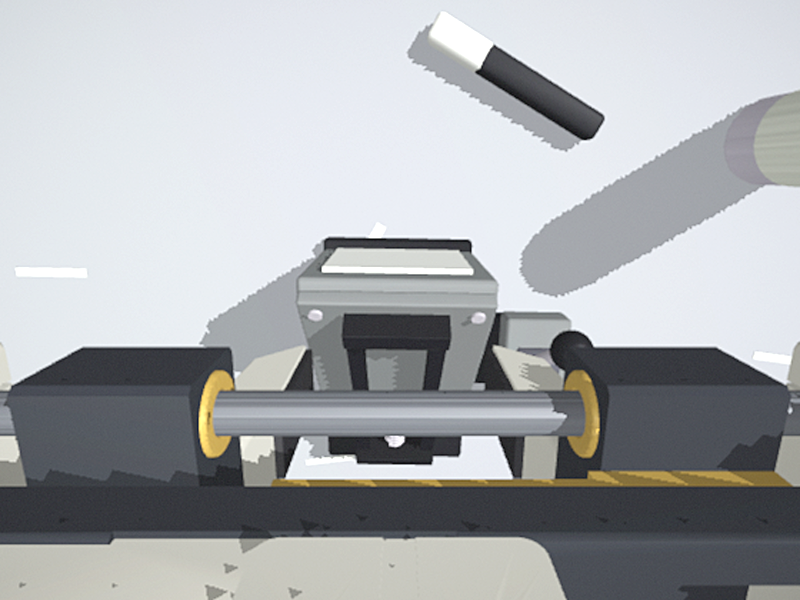

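The wrist view looks up-slope. The panel edge is level at the top, the sill bar runs (343..450, 315..350) in 800-scale and the switch ball is at (572,350), but the gripper hides the lower bay. I'll shift 0.1 m down-slope for a second view.

Emit:
{"method": "arm_command", "body": {"deltas": [0,0,0,0.025,-0.11,0,60,0,0,0,0.025,-0.11,0,60,0,0,0,0.025,-0.11,0,60,0,0,0,0.025,-0.11,0,60]}}

```text
clock: 2.25
position: [0.5515, -0.2004, 0.2505]
ee_rot: [-1.926, -2.482, 0.001]
force: [0.3, 0.6, -0.7]
width: 0.655
gripper_force: 0.0
```

```bash
python3 - <<'E'
from h import *
s=sensors.observe();print(s["position"],s["joints"],s["clock"])
c=cal("wrist");im=optics.get_image("wrist");np.savez("w2.npz",*c);cv2.imwrite("pics/w2.png",im)
cv2.imwrite("pics/w2v.png",np.clip(cv2.resize(im[50:275,130:430],None,fx=2.667,fy=2.667,interpolation=cv2.INTER_CUBIC)*1.6+10.,0,255).astype(np.uint8))
E
```

```text
[ 0.55153818 -0.20043617  0.25048883] [-0.20954451  0.41290859  0.6627176   1.70108273 -0.27652232  1.1236722
  0.78408077] 2.25
```

View pics/w2v.png

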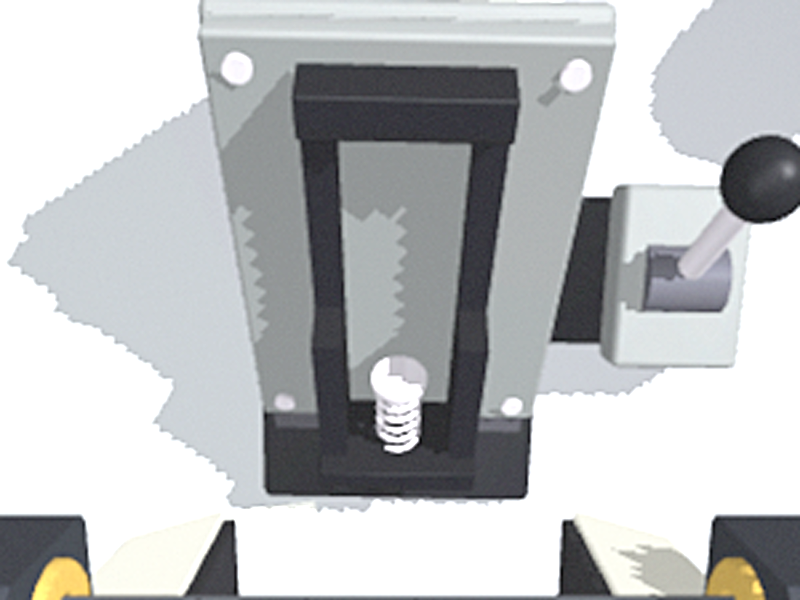

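The second view shows the whole bay. In crop pixels the sill's top inner edge runs (296,97)–(519,103), its top outer edge (298,66)–(517,70), the disc is at (399,378), the cheek steps are at x = 314 and 488, and the switch ball is at (763,180). I'll fit the bay's yaw and position, with 40° slope and level y known.

```bash
cat >> h.py <<'E'
from scipy.optimize import least_squares
def bayR(yaw,th=np.radians(40)):
    h=np.array([np.cos(yaw),np.sin(yaw),0]);y=np.array([-h[1],h[0],0])
    x=np.cos(th)*h-np.array([0,0,np.sin(th)]);return np.c_[x,y,np.cross(x,y)]
E
python3 - <<'E'
from h import *
f=np.load("w2.npz");c=tuple(f[k] for k in f.files)
pts=[((0,-30,16),(296,97)),((0,30,16),(519,103)),((-14,-30,16),(298,66)),((-14,30,16),(517,70)),((0,-19.5,0),(338,142)),((0,19.5,0),(471,144)),((100,0,17),(399,378)),((0,-30,0),(301,138)),((0,30,0),(515,142)),((72,-29.5,28),(314,309)),((72,29.5,28),(488,309))]
P=np.array([p for p,_ in pts])/1000;U=np.array([(130+a/2.667,50+b/2.667) for _,(a,b) in pts])
fun=lambda q:np.ravel([proj(c,bayR(q[3])@p+q[:3])-u for p,u in zip(P,U)])
r=least_squares(fun,[.54,-.1,.12,-1.32],loss="soft_l1");print(r.x,np.degrees(r.x[3]));print(r.fun.reshape(-1,2).round(1).tolist())
B=bayR(r.x[3]);O=r.x[:3];np.savez("bay.npz",B=B,O=O);print(B)
for n,p in {"sill":(0,0,.016),"disc":(.1,0,.017),"tipline":(0,.108,0)}.items(): print(n,O+B@p)
ct=cal("top");print("sill in top",proj(ct,O+B@[0,0,.016]),proj(ct,O+B@[.1,0,.017]))
# switch ball: intersect ray with vertical plane at bay y=.108
for n,cc,uv in(("w2",c,(130+763/2.667,50+180/2.667)),("top",ct,(345+180/5,155+118/5))):
    o,d=ray(cc,uv);s=(.108-(o-O)@B[:,1])/(d@B[:,1]);print(n,"ball",o+s*d, "pivot" )
o,d=ray(c,(130+688/2.667,50+268/2.667));s=(.108-(o-O)@B[:,1])/(d@B[:,1]);print("rod foot",o+s*d)
E
```

```text
[ 0.52968179 -0.10287924  0.10639981 -1.3372588 ] -76.61928509013795
[[1.2, 5.7], [-2.8, 5.0], [-1.0, 0.5], [0.2, 0.7], [0.5, -23.5], [0.6, -23.3], [0.3, -11.4], [0.9, -22.3], [-2.5, -22.3], [-0.1, 3.0], [-0.2, 4.2]]
[[ 0.17727836  0.97285383  0.14875421]
 [-0.74524927  0.23142047 -0.62533839]
 [-0.64278761  0.          0.76604444]]
sill [ 0.53206186 -0.11288466  0.11865652]
disc [ 0.54993845 -0.18803492  0.0551438 ]
tipline [ 0.63475001 -0.07788583  0.10639981]
sill in top [389.61989456 238.75087928] [421.21143414 228.26587141]
w2 ball [ 0.64076909 -0.10318907  0.10590017] pivot
top ball [ 0.64138343 -0.10577164  0.09936306] pivot
rod foot [ 0.64800099 -0.13359082  0.04284167]
```

The camera sees the sill from its upper side, so my labels were off by one face. The line at y = 140 is the sill edge and y = 100 is the outer top edge. I'll refit.

```bash
python3 - <<'E'
from h import *
f=np.load("w2.npz");c=tuple(f[k] for k in f.files)
pts=[((0,-30,16),(301,138)),((0,30,16),(515,142)),((-14,-30,0),(298,66)),((-14,30,0),(517,70)),((-14,-30,16),(296,97)),((-14,30,16),(519,103)),((100,0,17),(399,378)),((72,-29.5,10),(314,309)),((72,29.5,10),(488,309))]
P=np.array([p for p,_ in pts])/1000;U=np.array([(130+a/2.667,50+b/2.667) for _,(a,b) in pts])
fun=lambda q:np.ravel([proj(c,bayR(q[3])@p+q[:3])-u for p,u in zip(P,U)])
r=least_squares(fun,[.54,-.1,.12,-1.32],loss="soft_l1");print(r.x,np.degrees(r.x[3]));print(r.fun.reshape(-1,2).round(1).tolist())
B=bayR(r.x[3]);O=r.x[:3];np.savez("bay.npz",B=B,O=O);print(B)
for n,p in {"sill":(0,0,.016),"disc":(.1,0,.017),"deckend":(-.022,0,0)}.items(): print(n,O+B@p)
ct=cal("top");print("sill in top",proj(ct,O+B@[0,0,.016]),proj(ct,O+B@[.1,0,.017]))
for n,cc,uv in(("w2",c,(130+763/2.667,50+180/2.667)),("top",ct,(345+180/5,155+118/5)),("foot",c,(130+688/2.667,50+268/2.667))):
    o,d=ray(cc,uv);s=(.108-(o-O)@B[:,1])/(d@B[:,1]);print(n,"ball",o+s*d)
# gripping at 22 mm from tail: lay pose
a=bayR(np.arctan2(B[1,0],B[0,0]),np.radians(48))
low=np.array([.1,0,.017]); ax=-(a[:,0])  # tail direction
# lower end: axis centre such that bottom corner touches floor
cz=.017*np.cos(np.radians(8))+.0
Lb=O+B@[.1-.017*np.sin(np.radians(8)),0,cz]
tail=Lb+.11*ax; print("lower",Lb,"tail",tail,"tail in bay",B.T@(tail-O)); print("TCP at 22mm",tail-.022*ax, "tool z",-ax)
E
```

```text
[ 0.53208515 -0.11121312  0.11398783 -1.33985417] -76.76798929334944
[[-1.1, 1.7], [-0.1, 2.1], [0.3, -1.1], [0.1, -0.8], [-0.7, 0.5], [0.8, 0.2], [0.3, -1.3], [0.8, -1.2], [-0.4, 0.2]]
[[ 0.17534356  0.97345117  0.14713072]
 [-0.74570686  0.22889477 -0.62572235]
 [-0.64278761  0.          0.76604444]]
sill [ 0.53443924 -0.12122468  0.12624454]
disc [ 0.55212073 -0.19642108  0.06273182]
deckend [ 0.52822759 -0.09480757  0.12812916]
sill in top [395.31992909 237.28304921] [426.78468885 226.92075252]
w2 ball [ 0.64111994 -0.10308732  0.10495571]
top ball [ 0.64199619 -0.10681387  0.09441981]
foot ball [ 0.64829238 -0.1335905   0.04194438]
lower [ 0.55168153 -0.19455326  0.06412589] tail [ 0.53483388 -0.12290301  0.14587182] tail in bay [-1.12954303e-02 -5.44006332e-17  3.21435983e-02]
TCP at 22mm [ 0.53820341 -0.13723306  0.12952263] tool z [ 0.15316049 -0.65136597 -0.74314483]
```

The fit is good to 2 px, or about 1.5 mm. Bay yaw is -76.8° and the sill edge is at (0.534,-0.121,0.126). Now I'll go to the long cell.

Emit:
{"method": "arm_command", "body": {"deltas": [0,0,-0.0106,0.0345,0.5245,0,60,0,0,-0.0106,0.0345,0.5245,0,60,0,0,-0.0106,0.0345,0.5245,0,60,0,0,-0.0106,0.0345,0.5245,0,60,0,0,-0.0106,0.0345,0.5245,0,60,0,0,-0.0106,0.0345,0.5245,0,60,0,0,-0.0106,0.0345,0.5245,0,60,0,0,-0.0106,0.0345,0.5245,0,60,0,0,-0.0106,0.0345,0.5245,0,60,0,0,-0.0106,0.0345,0.5245,0,60,0,0,-0.0106,0.0345,0.5245,0,60,0,0,-0.0106,0.0345,0.5245,0,60,0,0,-0.0106,0.0345,0.5245,-0.04,60,0,0,-0.0106,0.0345,0.5245,-0.08,60,0,0,-0.0106,0.0345,0.5245,-0.12,60,0,0,-0.0106,0.0345,0.5245,-0.151,60,0,0,-0.0106,0.0345,0.5245,-0.151,60,0,0,-0.0106,0.0345,0.5245,-0.151,60]}}

```text
clock: 4.1
position: [0.5855, 0.3261, 0.1004]
ee_rot: [-1.942, -2.469, 0.001]
force: [0.4, -0.4, 0.2]
width: 0.658
gripper_force: 0.0
```

```bash
python3 - <<'E'
from h import *
s=sensors.observe();print(s["position"],s["joints"],s["ee_rot"],s["clock"],s["force"])
im=optics.get_image("wrist");cv2.imwrite("pics/w3.png",im)
E
```

```text
[0.58551785 0.32606043 0.10042553] [-0.89742832  0.68376886  0.49641041  1.63236885 -0.38656573  0.92544662
 -0.02153126] [-1.94160104e+00 -2.46901228e+00  8.65224979e-04] 4.1 [ 0.41543319 -0.4449517   0.19318255]
```

View pics/w3.png

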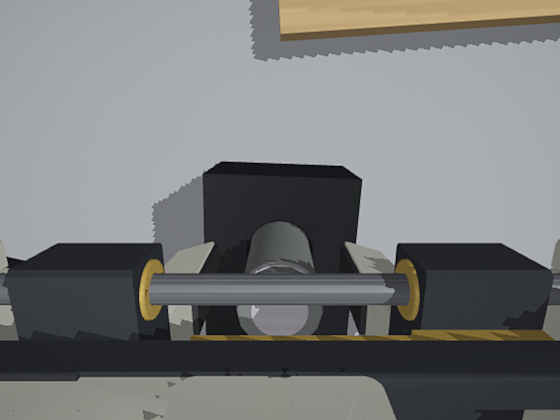

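The wrist view shows the cell centred between the fingers at u ≈ 280. I'll close and lift.

Emit:
{"method": "arm_command", "body": {"deltas": [0,0,0,0,-0.002,0,28,0,0,0,0,-0.002,0,28,0,0,0,0,-0.002,0,28,0,0,0,0,-0.002,0,28,0,0,0,0,-0.002,0,28,0,0,0,0,-0.002,0,28,0,0,0,0,-0.002,0,28], "force": 30}}

```text
clock: 4.85
position: [0.5868, 0.3235, 0.1004]
ee_rot: [1.943, 2.468, 0.001]
force: [-1.0, 0.4, 5.7]
width: 0.368
gripper_force: 30.0
```

Emit:
{"method": "arm_command", "body": {"deltas": [0,0,0,0,0,0.015,28,0,0,0,0,0,0.035,28,0,0,0,0,0,0.06,28,0,0,0,0,0,0.1,28,0,0,0,0,0,0.14,28,0,0,0,0,0,0.17,28,0,0,0,0,0,0.17,28]}}

```text
clock: 5.55
position: [0.5886, 0.3237, 0.2755]
ee_rot: [1.942, 2.466, 0.011]
force: [-0.0, 0.1, -1.0]
width: 0.366
gripper_force: 30.0
```

```bash
python3 - <<'E'
from h import *
s=sensors.observe();print(s["position"],s["joints"],s["ee_rot"],s["force"],s["width"])
im=optics.get_image("wrist");cv2.imwrite("pics/w4.png",im)
b=np.load("bay.npz");B,O=b["B"],b["O"]
a=bayR(np.arctan2(B[1,0],B[0,0]),np.radians(48))
print("tilt rotvec/90deg",-B[:,1]*42/90)
p=np.array(s["position"])
# TCP: cell tail 22mm behind TCP along cell; lift by d along bay z
th=np.radians(8.6);axb=np.array([-np.cos(th),0,np.sin(th)])
tail=np.array([-.0125,0,.034]);T=O+B@tail+a[:,0]*.022
for n,off in(("final",0),("pre40",.04)): q=T+B[:,2]*off;print(n,q,"delta",q-p)
E
```

```text
[0.58855104 0.32366544 0.27549145] [-0.93805116  0.52622209  0.57723111  1.44432786 -0.29390723  1.24957067
 -0.09557169] [1.9420044  2.46581622 0.01140581] [-0.04648845  0.12403476 -1.00772141] 0.365975340893716
tilt rotvec/90deg [-0.45427721 -0.10681756 -0.        ]
final [ 0.53826533 -0.13749639  0.131719  ] delta [-0.05028571 -0.46116184 -0.14377245]
pre40 [ 0.54415056 -0.16252529  0.16236078] delta [-0.04440048 -0.48619073 -0.11313067]
```

Emit:
{"method": "arm_command", "body": {"deltas": [0,0,0,-0.004,-0.04,0,28,0,0,0,-0.008,-0.09,0,28,-0.05,-0.012,0,-0.012,-0.14,0,28,-0.1,-0.024,0,-0.016,-0.19,0,28,-0.16,-0.038,0,-0.02,-0.24,0,28,-0.22,-0.052,0,-0.024,-0.29,0,28,-0.28,-0.066,0,-0.028,-0.34,0,28,-0.34,-0.08,0,-0.032,-0.39,0,28,-0.4,-0.094,0,-0.036,-0.44,-0.01,28,-0.4435,-0.1043,0,-0.041,-0.48,-0.02,28,-0.4435,-0.1043,0,-0.041,-0.501,-0.0255,28,-0.4435,-0.1043,0,-0.041,-0.501,-0.0255,28,-0.4435,-0.1043,0,-0.041,-0.501,-0.0255,28,-0.4435,-0.1043,0,-0.041,-0.501,-0.0255,28]}}

```text
clock: 7.0
position: [0.5459, -0.1765, 0.2441]
ee_rot: [1.557, 1.981, -0.586]
force: [-0.9, 0.3, -1.7]
width: 0.366
gripper_force: 30.0
```

```bash
cat > st.py <<'E'
from h import *
s=sensors.observe();b=np.load("bay.npz");B,O=b["B"],b["O"];R=cv2.Rodrigues(s["ee_rot"])[0];p=s["position"]
print("t",s["clock"],"pos",p.round(4),"j",s["joints"].round(2),"f",s["force"].round(1),"w",round(s["width"],3))
print("tool in bay",(B.T@(p-O)*1000).round(1),"z",(B.T@R[:,2]).round(3),"tool z elev",np.degrees(np.arcsin(-R[2,2])).round(1),"y.bay",(B.T@R[:,1]).round(3))
E
python3 st.py
```

```text
t 7.0 pos [ 0.5459 -0.1765  0.2441] j [-0.9   0.45  0.95  2.04  0.52  0.73 -0.16] f [-0.9  0.3 -1.7] w 0.366
tool in bay [-32.5  -1.5 142.6] z [ 0.988  0.001 -0.157] tool z elev 49.0 y.bay [-0.002  1.    -0.007]
```

Emit:
{"method": "arm_command", "body": {"deltas": [0,0,0,-0.001,0.008,-0.035,28,0,0,0,-0.002,0.016,-0.07,28,0,0,0,-0.003,0.02,-0.087,28,0,0,0,-0.003,0.02,-0.087,28,0,0,0,-0.003,0.02,-0.087,28]}}

```text
clock: 7.5
position: [0.5431, -0.1572, 0.1578]
ee_rot: [1.557, 1.98, -0.587]
force: [1.1, 0.2, -0.2]
width: 0.366
gripper_force: 30.0
```

```bash
python3 st.py; python3 - <<'E'
from h import *
s=optics.get_image("scene");t=optics.get_image("top");cv2.imwrite("pics/s5.png",s);cv2.imwrite("pics/t5.png",t)
r=lambda im,x,y,w,h,k:cv2.resize(im[y:y+h,x:x+w],None,fx=k,fy=k,interpolation=cv2.INTER_CUBIC)
cv2.imwrite("pics/c5.png",np.clip(np.hstack([r(s,200,100,100,120,4),r(t,360,170,100,120,4)])*1.5+10,0,255).astype(np.uint8))
E
```

```text
t 7.5 pos [ 0.5431 -0.1572  0.1578] j [-0.87  0.61  0.9   2.12  0.48  0.55 -0.27] f [ 1.1  0.2 -0.2] w 0.366
tool in bay [ 8.1  0.2 64. ] z [ 0.988  0.001 -0.156] tool z elev 49.0 y.bay [-0.002  1.    -0.007]
```

View pics/c5.png

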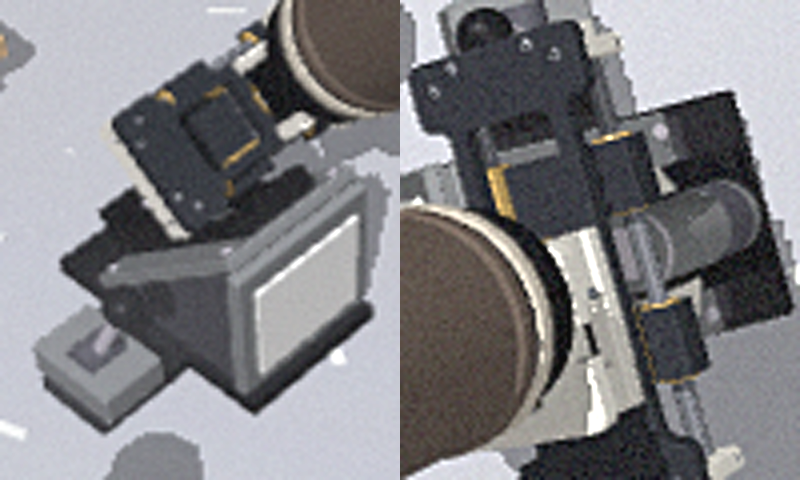

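The pictures show the cell above the trough, centred over it, with its lower end pointing to the spring and clear of the switch ball. I'll lower it.

Emit:
{"method": "arm_command", "body": {"deltas": [0,0,0,-0.0015,0.007,-0.01,28,0,0,0,-0.003,0.0125,-0.018,28,0,0,0,-0.0037,0.015,-0.0218,28,0,0,0,-0.0043,0.0175,-0.0254,28,0,0,0,-0.0043,0.0175,-0.0254,28,0,0,0,-0.0043,0.0175,-0.0254,28]}}

```text
clock: 8.2
position: [0.5386, -0.1411, 0.1325]
ee_rot: [1.558, 1.977, -0.588]
force: [2.3, -4.7, 2.9]
width: 0.366
gripper_force: 30.0
```

```bash
python3 st.py
```

```text
t 8.2 pos [ 0.5386 -0.1411  0.1325] j [-0.89  0.66  0.88  2.14  0.46  0.52 -0.31] f [ 2.3 -4.7  2.9] w 0.366
tool in bay [11.5 -0.5 33.8] z [ 0.988 -0.    -0.155] tool z elev 48.9 y.bay [-0.001  1.    -0.005]
```

About 5.5 N of contact force along bay z shows the cell is touching down on the sill. I'll release it.

Emit:
{"method": "arm_command", "body": {"deltas": [0,0,0,0,0,0,36,0,0,0,0,0,0,40,0,0,0,0,0,0,50,0,0,0,0,0,0,60,0,0,0,0,0,0,60], "force": 30}}

```text
clock: 8.7
position: [0.5382, -0.14, 0.1317]
ee_rot: [1.558, 1.98, -0.587]
force: [0.7, -0.2, -0.4]
width: 0.632
gripper_force: 0.0
```

```bash
python3 st.py
```

```text
t 8.7 pos [ 0.5382 -0.14    0.1317] j [-0.89  0.66  0.88  2.14  0.46  0.52 -0.31] f [ 0.7 -0.2 -0.4] w 0.632
tool in bay [11.1 -0.6 32.5] z [ 0.988  0.    -0.157] tool z elev 49.0 y.bay [-0.001  1.    -0.006]
```

Emit:
{"method": "arm_command", "body": {"deltas": [0,0,0,-0.0045,0.019,0.0226,60,0,0,0,-0.0105,0.0447,0.0528,60,0,0,0,-0.0105,0.0447,0.0528,60,0,0,0,-0.0105,0.0447,0.0528,60]}}

```text
clock: 9.1
position: [0.5281, -0.0946, 0.1848]
ee_rot: [1.557, 1.981, -0.584]
force: [-0.4, 0.1, -0.4]
width: 0.651
gripper_force: 0.0
```

```bash
python3 st.py; python3 - <<'E'
from h import *
w=optics.get_image("wrist");t=optics.get_image("top");cv2.imwrite("pics/w6.png",w);cv2.imwrite("pics/t6.png",t);np.savez("w6.npz",*cal("wrist"))
r=lambda im,x,y,w,h,k:cv2.resize(im[y:y+h,x:x+w],None,fx=k,fy=k,interpolation=cv2.INTER_CUBIC)
cv2.imwrite("pics/c6.png",np.clip(np.hstack([r(w,160,90,240,240,1.667),r(t,370,180,80,80,5)])*1.5+10,0,255).astype(np.uint8))
E
```

```text
t 9.1 pos [ 0.5281 -0.0946  0.1848] j [-1.02  0.55  0.91  2.11  0.45  0.7  -0.31] f [-0.4  0.1 -0.4] w 0.651
tool in bay [-58.6  -0.   43.2] z [ 0.988  0.002 -0.157] tool z elev 49.0 y.bay [-0.003  1.    -0.006]
```

View pics/c6.png

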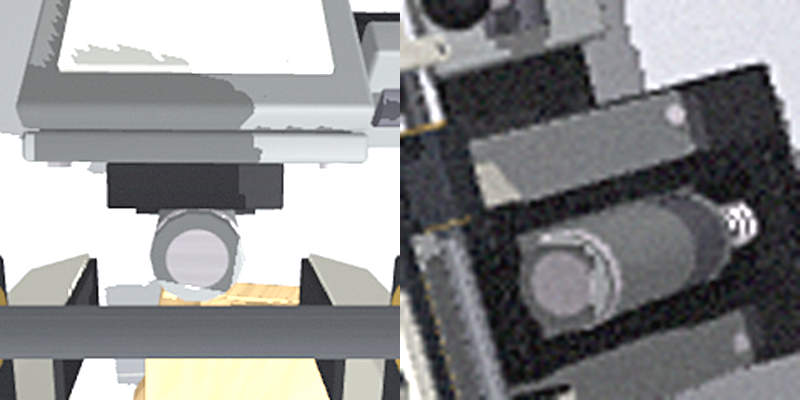

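The views show the cell resting centred on the sill, released, with its lower end at the spring. I'll close the fingers and approach the tail.

Emit:
{"method": "arm_command", "body": {"deltas": [0,0,0,0,0,0,0,0,0,0,0,0,0,0,0,0,0,0,0,0,0,0,0,0,0,0,0,0,0,0,0,0,0,0,0,0,0,0,0.002,-0.009,-0.009,0,0,0,0,0.0042,-0.0178,-0.018,0,0,0,0,0.0042,-0.0178,-0.018,0,0,0,0,0.0042,-0.0178,-0.018,0]}}

```text
clock: 10.1
position: [0.5318, -0.1133, 0.1667]
ee_rot: [1.559, 1.979, -0.588]
force: [-0.8, -0.0, -0.1]
width: 0.006
gripper_force: 0.0
```

```bash
python3 st.py
```

```text
t 10.1 pos [ 0.5318 -0.1133  0.1667] j [-0.97  0.59  0.9   2.12  0.46  0.63 -0.31] f [-0.8 -0.  -0.1] w 0.006
tool in bay [-32.4  -0.8  41.7] z [ 0.988 -0.001 -0.156] tool z elev 49.0 y.bay [-0.     1.    -0.006]
```

Emit:
{"method": "arm_command", "body": {"deltas": [0,0,0,0.0005,-0.0016,-0.0018,0,0,0,0,0.001,-0.0031,-0.0036,0,0,0,0,0.0015,-0.0046,-0.0054,0,0,0,0,0.002,-0.0061,-0.0073,0,0,0,0,0.0024,-0.0077,-0.0091,0,0,0,0,0.0028,-0.0092,-0.0109,0,0,0,0,0.0033,-0.0107,-0.0127,0,0,0,0,0.0038,-0.0122,-0.0145,0,0,0,0,0.0038,-0.0122,-0.0145,0,0,0,0,0.0038,-0.0122,-0.0145,0]}}

```text
clock: 11.1
position: [0.5362, -0.1249, 0.152]
ee_rot: [1.558, 1.98, -0.586]
force: [-0.7, 6.3, 6.2]
width: 0.006
gripper_force: 4.4
```

```bash
cat >> st.py <<'E'
print("force bay",(B.T@s["force"]).round(1))
E
python3 st.py; python3 - <<'E'
from h import *
w=optics.get_image("wrist");t=optics.get_image("top");cv2.imwrite("pics/w7.png",w);cv2.imwrite("pics/t7.png",t)
r=lambda im,x,y,w,h,k:cv2.resize(im[y:y+h,x:x+w],None,fx=k,fy=k,interpolation=cv2.INTER_CUBIC)
cv2.imwrite("pics/c7.png",np.clip(np.hstack([r(w,160,90,240,240,1.667),r(t,370,180,80,80,5)])*1.5+10,0,255).astype(np.uint8))
E
```

```text
t 11.1 pos [ 0.5362 -0.1249  0.152 ] j [-0.93  0.62  0.89  2.13  0.46  0.58 -0.3 ] f [-0.7  6.3  6.2] w 0.006
tool in bay [-13.5   0.9  38.3] z [ 0.988  0.001 -0.157] tool z elev 49.0 y.bay [-0.002  1.    -0.006]
force bay [-8.8  0.8  0.7]
```

View pics/c7.png

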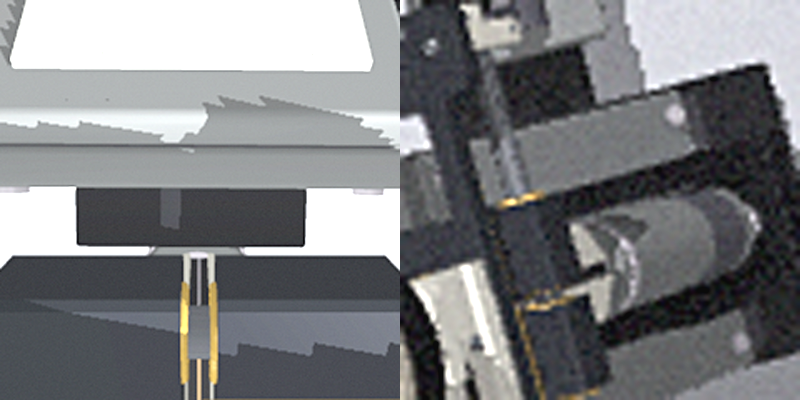

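The force of 8.8 N along bay x means about 14.7 mm of spring compression, so the tail is past the sill edge. I'll drag it down behind the sill.

Emit:
{"method": "arm_command", "body": {"deltas": [0,0,0,-0.0003,0.00125,-0.0015,0,0,0,0,-0.0006,0.0025,-0.003,0,0,0,0,-0.0009,0.0037,-0.0046,0,0,0,0,-0.0012,0.005,-0.0061,0,0,0,0,-0.0012,0.005,-0.0061,0,0,0,0,-0.0012,0.005,-0.0061,0]}}

```text
clock: 11.8
position: [0.5356, -0.1209, 0.1472]
ee_rot: [1.557, 1.978, -0.586]
force: [-1.5, 5.2, 16.5]
width: 0.008
gripper_force: 9.4
```

```bash
python3 st.py
```

```text
t 11.8 pos [ 0.5356 -0.1209  0.1472] j [-0.94  0.63  0.89  2.13  0.45  0.58 -0.32] f [-1.5  5.2 16.5] w 0.008
tool in bay [-13.5   1.3  32. ] z [ 0.988  0.001 -0.155] tool z elev 48.9 y.bay [-0.002  1.    -0.005]
force bay [-14.7  -0.3   9.1]
```

Emit:
{"method": "arm_command", "body": {"deltas": [0,0,0,-0.0014,0.006,0.0055,0,0,0,0,-0.0028,0.012,0.011,0,0,0,0,-0.0044,0.0186,0.0175,0,0,0,0,-0.009,0.038,0.046,0,0,0,0,-0.009,0.038,0.046,0,0,0,0,-0.009,0.038,0.046,0]}}

```text
clock: 12.4
position: [0.5257, -0.0817, 0.192]
ee_rot: [1.558, 1.981, -0.585]
force: [-0.2, 0.2, 0.4]
width: 0.005
gripper_force: 0.0
```

```bash
python3 st.py; python3 - <<'E'
from h import *
t=optics.get_image("top");w=optics.get_image("wrist");cv2.imwrite("pics/t8.png",t);cv2.imwrite("pics/w8.png",w);c=cal("top");cw=cal("wrist");np.savez("w8.npz",*cw)
b=np.load("bay.npz");B,O=b["B"],b["O"]
# brightness profile along the cell's upper line in bay x at its top, before/after
for f in ("t6","t7","t8"):
    g=cv2.GaussianBlur(cv2.imread(f"pics/{f}.png",0),(0,0),.8)
    a,e=proj(c,O+B@[-.02,0,.034]),proj(c,O+B@[.11,0,.034])
    print(f,[int(g[int(round(y)),int(round(x))]) for x,y in (a+(e-a)*k for k in np.linspace(0,1,40))])
print("bay x per sample",130/39)
E
```

```text
t 12.4 pos [ 0.5257 -0.0817  0.192 ] j [-1.05  0.54  0.92  2.1   0.45  0.73 -0.32] f [-0.2  0.2  0.4] w 0.005
tool in bay [-73.3   0.6  40.3] z [ 0.988  0.002 -0.157] tool z elev 49.1 y.bay [-0.003  1.    -0.006]
force bay [-0.4 -0.2  0.2]
t6 [83, 88, 87, 89, 89, 89, 89, 89, 88, 88, 83, 87, 95, 91, 84, 95, 73, 68, 67, 70, 70, 68, 69, 68, 67, 69, 69, 69, 69, 66, 58, 49, 43, 43, 43, 44, 56, 78, 102, 121]
t7 [44, 39, 42, 42, 36, 31, 31, 23, 24, 29, 27, 24, 28, 33, 52, 63, 88, 86, 96, 80, 67, 64, 66, 65, 64, 67, 67, 68, 67, 66, 67, 66, 67, 66, 56, 45, 44, 45, 44, 46]
t8 [136, 154, 153, 150, 148, 149, 148, 149, 148, 135, 103, 94, 89, 90, 106, 97, 70, 69, 69, 72, 71, 69, 73, 73, 71, 71, 71, 74, 73, 72, 72, 63, 51, 48, 47, 46, 46, 47, 53, 72]
bay x per sample 3.3333333333333335
```

```bash
python3 - <<'E'
from h import *
b=np.load("bay.npz");B,O=b["B"],b["O"]
for n in("w6","w8"):
    f=np.load(n+".npz");c=tuple(f[k] for k in f.files);g=cv2.imread(f"pics/{n}.png",0)
    for x in(-14,):
        print(n,x,[(z,int(proj(c,O+B@[x/1000,0,z/1000])[1]),int(g[tuple(int(round(k)) for k in proj(c,O+B@[x/1000,0,z/1000])[::-1])])) for z in range(0,64,3)])
    r=cv2.HoughCircles(cv2.GaussianBlur(g,(0,0),1),cv2.HOUGH_GRADIENT,1,15,param1=80,param2=18,minRadius=14,maxRadius=34)
    print(None if r is None else [q.round(1).tolist() for q in r[0] if abs(q[0]-278)<25])
    for t in((-10,0,35),(-5,0,34),(0,0,17),(1,0,25)): print(t,proj(c,O+B@(np.array(t)/1000)).round(1),end=" ")
    print()
E
```

```text
w6 -14 [(0, 181, 90), (3, 186, 71), (6, 192, 36), (9, 197, 32), (12, 202, 33), (15, 207, 33), (18, 213, 32), (21, 218, 88), (24, 223, 89), (27, 229, 139), (30, 234, 131), (33, 239, 134), (36, 244, 130), (39, 249, 133), (42, 254, 130), (45, 260, 133), (48, 265, 139), (51, 270, 128), (54, 275, 58), (57, 280, 63), (60, 285, 60), (63, 290, 68)]
[[278.5, 245.5, 18.100000381469727]]
(-10, 0, 35) [279.2 241.6] (-5, 0, 34) [279.2 238.3] (0, 0, 17) [279.4 209.2] (1, 0, 25) [279.3 222. ] 
w8 -14 [(0, 186, 94), (3, 191, 81), (6, 195, 37), (9, 200, 33), (12, 205, 34), (15, 210, 33), (18, 215, 8), (21, 220, 200), (24, 225, 201), (27, 230, 196), (30, 235, 202), (33, 239, 195), (36, 244, 99), (39, 249, 76), (42, 254, 91), (45, 258, 74), (48, 263, 23), (51, 268, 24), (54, 273, 49), (57, 277, 61), (60, 282, 63), (63, 287, 68)]
[[276.5, 229.5, 15.800000190734863]]
(-10, 0, 35) [277.6 241.8] (-5, 0, 34) [277.7 238.8] (0, 0, 17) [277.9 211.6] (1, 0, 25) [277.8 223.6]
```

The sill edge now hides the lower rim of the tail face, and the face centre moved from v = 245 to 229. The tail is behind the sill and part-way down, so I'll turn the tool upright and press it down along -bay z.

Emit:
{"method": "arm_command", "body": {"deltas": [0.09,0.021,0,0,0,0.02,0,0.18,0.042,0,0,0,0.03,0,0.27,0.063,0,0.005,-0.02,0.03,0,0.36,0.085,0,0.01,-0.045,0.03,0,0.4435,0.1043,0,0.015,-0.065,0.02,0,0.4435,0.1043,0,0.02,-0.087,0,0,0.4435,0.1043,0,0.02,-0.087,-0.023,0,0.4435,0.1043,0,0.02,-0.087,-0.023,0,0.4435,0.1043,0,0.02,-0.087,-0.023,0]}}

```text
clock: 13.4
position: [0.5448, -0.1688, 0.1683]
ee_rot: [-1.942, -2.467, 0.002]
force: [0.6, 1.3, 0.6]
width: 0.004
gripper_force: 0.0
```

```bash
python3 st.py
```

```text
t 13.4 pos [ 0.5448 -0.1688  0.1683] j [-0.19  0.46  0.56  1.84 -0.3   0.93  0.74] f [0.6 1.3 0.6] w 0.004
tool in bay [10.3 -0.8 79.5] z [ 0.642 -0.002 -0.767] tool z elev 89.9 y.bay [-0.003  1.    -0.006]
force bay [-1.2  0.9 -0.3]
```

Emit:
{"method": "arm_command", "body": {"deltas": [0,0,0,0,0.0038,-0.0046,0,0,0,0,-0.001,0.0075,-0.0092,0,0,0,0,-0.0015,0.01,-0.0123,0,0,0,0,-0.002,0.0119,-0.0146,0,0,0,0,-0.0024,0.0138,-0.0169,0,0,0,0,-0.0028,0.0156,-0.0192,0,0,0,0,-0.0028,0.0156,-0.0192,0]}}

```text
clock: 14.1
position: [0.5436, -0.1545, 0.1508]
ee_rot: [1.942, 2.466, 0.001]
force: [-0.8, -1.0, 9.8]
width: 0.002
gripper_force: 3.9
```

```bash
python3 st.py
```

```text
t 14.1 pos [ 0.5436 -0.1545  0.1508] j [-0.21  0.47  0.55  1.87 -0.31  0.88  0.73] f [-0.8 -1.   9.8] w 0.002
tool in bay [10.6  1.3 57. ] z [ 0.644  0.002 -0.765] tool z elev 89.8 y.bay [-0.006  1.    -0.002]
force bay [-5.7 -1.   8. ]
```

Emit:
{"method": "arm_command", "body": {"deltas": [0,0,0,-0.0003,0.0012,-0.0015,0,0,0,0,-0.0006,0.0025,-0.003,0,0,0,0,-0.0007,0.0031,-0.0038,0,0,0,0,-0.0007,0.0031,-0.0038,0]}}

```text
clock: 14.5
position: [0.5457, -0.1534, 0.1496]
ee_rot: [1.939, 2.46, 0.005]
force: [1.7, -4.6, 26.5]
width: 0.002
gripper_force: 11.3
```

```bash
python3 st.py
```

```text
t 14.5 pos [ 0.5457 -0.1534  0.1496] j [-0.21  0.47  0.55  1.87 -0.31  0.87  0.72] f [ 1.7 -4.6 26.5] w 0.002
tool in bay [10.9  3.6 55.7] z [ 0.647  0.008 -0.763] tool z elev 89.4 y.bay [-0.009  1.     0.003]
force bay [-13.3   0.6  23.4]
```

The press reached 23 N and went stiff, with the tip edge at bay z ≈ 35 against the 34 expected when seated. I'll back off to the earlier viewpoint to check.

Emit:
{"method": "arm_command", "body": {"deltas": [0,0,0,0.0015,-0.006,0.008,0,0,0,0,0.003,-0.02,0.04,0,0,0,0,0.006,-0.046,0.085,0,0,0,0,0.006,-0.046,0.105,0,0,0,0,0.006,-0.046,0.105,0,0,0,0,0.006,-0.046,0.105,0]}}

```text
clock: 15.1
position: [0.5478, -0.1964, 0.2507]
ee_rot: [-1.943, -2.468, -0.001]
force: [0.9, -0.8, -0.3]
width: 0.004
gripper_force: 0.0
```

```bash
python3 st.py; python3 - <<'E'
from h import *
c=cal("wrist");im=optics.get_image("wrist");cv2.imwrite("pics/w9.png",im);np.savez("w9.npz",*c)
b=np.load("bay.npz");B,O=b["B"],b["O"]
v=np.clip(cv2.resize(im[50:275,130:430],None,fx=2.667,fy=2.667,interpolation=cv2.INTER_CUBIC)*1.6+10.,0,255).astype(np.uint8)
th=np.radians(4.5)
for col,pts in(((0,0,255),[(0,-17,17),(0,0,34),(0,17,17),(110,-17,17),(110,0,34),(110,17,17)]),((0,255,0),[(0,-17,26),(0,0,43),(0,17,26)]),((255,0,0),[(0,-30,16),(0,30,16),(-14,-30,16),(-14,30,16)])):
    for p in pts:
        q=(proj(c,O+B@(np.array(p)/1000))-[130,50])*2.667;cv2.circle(v,tuple(int(round(k)) for k in q),4,col,1)
cv2.imwrite("pics/w9v.png",v)
E
```

```text
t 15.1 pos [ 0.5478 -0.1964  0.2507] j [-0.18  0.39  0.6   1.71 -0.24  1.11  0.73] f [ 0.9 -0.8 -0.3] w 0.004
tool in bay [-21.6  -4.2 160.3] z [ 0.642 -0.    -0.766] tool z elev 90.0 y.bay [-0.005  1.    -0.004]
force bay [0.9 0.7 0.4]
```

View pics/w9v.png

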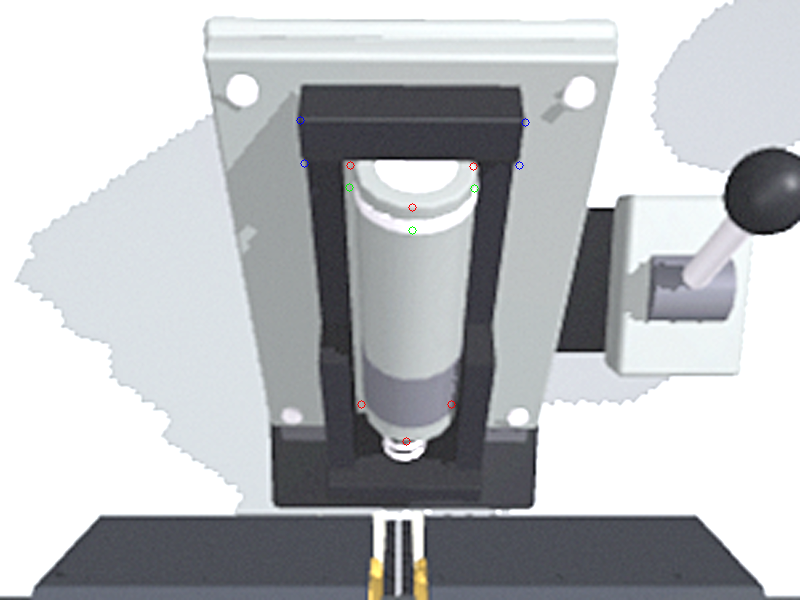

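The picture shows the cell in the trough with its tail behind the sill; the bright inner disc of the end face is cut at the sill line, y ≈ 160, and reaches y ≈ 193. I'll measure its centre height on the plane bay x = 0, and the switch ball too.

```bash
python3 - <<'E'
from h import *
b=np.load("bay.npz");B,O=b["B"],b["O"]
f=np.load("w9.npz");c=tuple(f[k] for k in f.files);g=cv2.imread("pics/w9.png",0)
def onx(uv,x,ax=0):
    o,d=ray(c,uv);n=B[:,ax];s=(x-(o-O)@n)/(d@n);return B.T@(o+s*d-O)*1000
m=np.zeros_like(g);y0,x0=50+150*3//8,130+340*3//8
roi=g[104:132,258:316];print(np.percentile(roi,[5,25,50,75,95]))
th=cv2.threshold(cv2.resize(roi,None,fx=4,fy=4,interpolation=cv2.INTER_CUBIC),0,255,cv2.THRESH_BINARY+cv2.THRESH_OTSU)[1]
cs=sorted(cv2.findContours(th,cv2.RETR_EXTERNAL,cv2.CHAIN_APPROX_NONE)[0],key=cv2.contourArea)[-2:]
for k in cs:
    q=np.array([onx((258+(x+.5)/4-.5,104+(y+.5)/4-.5),0)[1:] for x,y in k[:,0]])
    print("n",len(q),"y",q[:,0].min().round(1),q[:,0].max().round(1),"z",q[:,1].min().round(1),q[:,1].max().round(1))
    a=q[q[:,1]>q[:,1].min()+2.5]
    r=least_squares(lambda p:np.hypot(a[:,0]-p[0],a[:,1]-p[1])-p[2],[0,17,12],loss="soft_l1");print("circle",r.x.round(1),np.abs(r.fun).mean().round(2))
# sill edge seen: z of dark->bright in column centre
print("sill rows",[int(v) for v in g[100:135,284]])
# switch ball on bay y=108 plane
print("ball",O+B@(onx((130+770/2.667,50+190/2.667),.108,1)/1000),"foot",O+B@(onx((130+690/2.667,50+285/2.667),.108,1)/1000))
E
```

```text
[ 24.    32.   117.   140.25 191.  ]
n 574 y -18.7 17.9 z 14.0 38.0
circle [-0.5 21.6 18.9] 1.43
sill rows [35, 30, 31, 31, 33, 30, 32, 31, 30, 12, 136, 184, 192, 189, 192, 192, 190, 187, 187, 191, 195, 172, 139, 134, 135, 135, 140, 133, 114, 107, 108, 105, 136, 161, 163]
ball [ 0.64098996 -0.10253452  0.10749369] foot [ 0.64898191 -0.13652296  0.04030728]
```

```bash
python3 - <<'E'
from h import *
b=np.load("bay.npz");B,O=b["B"],b["O"]
def fit(n,x,roi,zs):
    f=np.load(n+".npz");c=tuple(f[k] for k in f.files);g=cv2.imread(f"pics/{n}.png",0)
    u0,v0,w,h=roi
    t=cv2.threshold(cv2.resize(g[v0:v0+h,u0:u0+w],None,fx=4,fy=4,interpolation=cv2.INTER_CUBIC),zs,255,0)[1]
    k=max(cv2.findContours(t,cv2.RETR_EXTERNAL,cv2.CHAIN_APPROX_NONE)[0],key=cv2.contourArea)
    q=[]
    for px,py in k[:,0]:
        o,d=ray(c,(u0+(px+.5)/4-.5,v0+(py+.5)/4-.5));s=(x-(o-O)@B[:,0])/(d@B[:,0]);q.append((B.T@(o+s*d-O)*1000)[1:])
    q=np.array(q);a=q[q[:,1]>q[:,1].min()+2]
    r=least_squares(lambda p:np.hypot(a[:,0]-p[0],a[:,1]-p[1])-p[2],[0,17,12],loss="soft_l1")
    print(n,"z range",q.min(0).round(1),q.max(0).round(1),"circle",r.x.round(1),np.abs(r.fun).mean().round(2))
fit("w9",0,(262,106,50,18),163)
fit("w6",-.01,(240,220,80,50),115)
E
```

```text
w9 z range [-10.3  14.6] [12.3 27.2] circle [ 1.1 16.  11.1] 0.09
w6 z range [-23.1  21.9] [23.7 51.8] circle [-1.6 37.2 16.2] 4.63
```

The fitted circle centre, corrected by the sill edge, is at bay z ≈ 17.4 mm, so the cell is fully seated. Next is the switch: go behind the ball on its upper side and descend.

Emit:
{"method": "arm_command", "body": {"deltas": [0,0,0,0.03,0.045,0,0,0,0,0,0.055,0.088,0,0,0,0,0,0.0842,0.132,0,0,0,0,0,0.0842,0.132,0,0,0,0,0,0.0842,0.132,-0.04,0,0,0,0,0.0842,0.132,-0.08,0,0,0,0,0.0842,0.132,-0.115,0,0,0,0,0.0842,0.132,-0.1355,0,0,0,0,0.0842,0.132,-0.1355,0,0,0,0,0.0842,0.132,-0.1355,0]}}

```text
clock: 16.15
position: [0.6316, -0.0646, 0.115]
ee_rot: [-1.942, -2.468, 0.002]
force: [0.3, -0.5, 0.8]
width: 0.009
gripper_force: 0.0
```

```bash
python3 st.py
```

```text
t 16.15 pos [ 0.6316 -0.0646  0.115 ] j [-0.31  0.62  0.5   1.72 -0.36  0.9   0.58] f [ 0.3 -0.5  0.8] w 0.009
tool in bay [-17.9 107.6 -13.7] z [ 0.643 -0.002 -0.766] tool z elev 89.9 y.bay [-0.004  1.    -0.005]
force bay [-0.1  0.2  0.9]
```

Emit:
{"method": "arm_command", "body": {"deltas": [0,0,0,0.0016,-0.0068,0,0,0,0,0,0.0032,-0.0136,0,0,0,0,0,0.0048,-0.0204,0,0,0,0,0,0.0064,-0.0272,0,0,0,0,0,0.008,-0.034,0,0,0,0,0,0.0096,-0.0408,0,0,0,0,0,0.0112,-0.0476,0,0,0,0,0,0.0128,-0.0544,0,0,0,0,0,0.0144,-0.0612,0,0,0,0,0,0.016,-0.068,0,0,0,0,0,0.0176,-0.0748,0,0,0,0,0,0.0192,-0.0816,0,0,0,0,0,0.0208,-0.0886,0,0,0,0,0,0.0208,-0.0886,0,0,0,0,0,0.0208,-0.0886,0,0]}}

```text
clock: 17.65
position: [0.653, -0.1532, 0.1154]
ee_rot: [-1.943, -2.468, -0.0]
force: [-1.4, 3.1, -0.3]
width: 0.005
gripper_force: 1.4
```

```bash
python3 st.py
```

```text
t 17.65 pos [ 0.653  -0.1532  0.1154] j [-0.16  0.67  0.49  1.62 -0.37  0.95  0.7 ] f [-1.4  3.1 -0.3] w 0.005
tool in bay [ 51.6 108.1  45.1] z [ 0.642 -0.    -0.766] tool z elev 90.0 y.bay [-0.005  1.    -0.004]
force bay [-2.4 -0.6 -2.4]
```

Emit:
{"method": "arm_command", "body": {"deltas": [0,0,0,0.0007,-0.003,0,0,0,0,0,0.0014,-0.0058,0,0,0,0,0,0.0021,-0.0088,0,0,0,0,0,0.0021,-0.0088,0,0]}}

```text
clock: 18.05
position: [0.6534, -0.1544, 0.115]
ee_rot: [-1.931, -2.464, -0.008]
force: [-10.9, 21.6, 11.7]
width: 0.004
gripper_force: 12.3
```

```bash
python3 st.py
```

```text
t 18.05 pos [ 0.6534 -0.1544  0.115 ] j [-0.14  0.67  0.49  1.61 -0.37  0.96  0.71] f [-10.9  21.6  11.7] w 0.004
tool in bay [ 52.8 108.2  45.6] z [ 0.634 -0.003 -0.774] tool z elev 89.3 y.bay [-0.006  1.    -0.009]
force bay [-25.6  -5.6  -6.1]
```

The stop was reached, with force rising to 24 N over 1.2 mm. I'll retract and lift clear.

Emit:
{"method": "arm_command", "body": {"deltas": [0,0,0,-0.004,0.018,0,0,0,0,0,-0.0065,0.028,0,0,0,0,0,-0.0065,0.028,0.04,0,0,0,0,-0.0065,0.028,0.09,0,0,0,0,-0.0265,0.068,0.135,0,0,0,0,-0.0665,0.098,0.135,0,0,0,0,-0.1065,0.128,0.135,0,0,0,0,-0.1465,0.158,0.135,0,0,0,0,-0.1465,0.208,0.135,0,0,0,0,-0.1465,0.258,0.135,0,0,0,0,-0.1465,0.258,0.135,0]}}

```text
clock: 19.15
position: [0.5082, 0.1026, 0.2507]
ee_rot: [-1.932, -2.476, -0.004]
force: [-0.4, 0.2, -0.1]
width: 0.003
gripper_force: 0.0
```

```bash
python3 st.py; python3 - <<'E'
from h import *
t=optics.get_image("top");cv2.imwrite("pics/t10.png",t);g=cv2.cvtColor(t,6);c=cal("top");b=np.load("bay.npz");B,O=b["B"],b["O"]
g0=cv2.imread("pics/top0.png",0)
roi=lambda a:cv2.HoughCircles(cv2.resize(a[150:215,360:430],None,fx=4,fy=4,interpolation=cv2.INTER_CUBIC),cv2.HOUGH_GRADIENT,1,40,param1=80,param2=15,minRadius=18,maxRadius=40)
for a in(g0,g):
    r=roi(a)
    for q in ([] if r is None else r[0][:3]):
        uv=(360+q[0]/4,150+q[1]/4);print("circle",uv,q[2]/4,plane(c,uv,.107),int(a[int(uv[1]),int(uv[0])]))
for th in(0,.5,1.): 
    p=np.array([.649,-.1365,.04])+.078*np.array([np.sin(th-.5)*.2289,-.9735*np.sin(th-.5),np.cos(th-.5)]);print(th,proj(c,p).round(1))
# what changed besides lamp/cell: can and marker boxes
for n,(x,y,w,h) in{"can":(260,70,55,75),"marker":(270,175,45,85),"short":(180,190,30,30),"pink":(140,135,40,35)}.items(): print(n,cv2.absdiff(g0,g)[y:y+h,x:x+w].mean().round(1))
for f,a in(("t8",cv2.imread("pics/t8.png",0)),("t10",g)):
    a=cv2.GaussianBlur(a,(0,0),.8);s,e=proj(c,O+B@[-.02,0,.034]),proj(c,O+B@[.13,0,.034])
    print(f,[int(a[int(round(y)),int(round(x))]) for x,y in (s+(e-s)*k for k in np.linspace(0,1,45))])
E
```

```text
t 19.15 pos [0.5082 0.1026 0.2507] j [-0.72  0.27  0.53  1.86 -0.16  1.06  0.12] f [-0.4  0.2 -0.1] w 0.003
tool in bay [-251.5   25.7  -32.5] z [ 0.641  0.002 -0.768] tool z elev 89.8 y.bay [-0.012  1.    -0.008]
force bay [-0.2 -0.4 -0.3]
circle (np.float32(380.625), np.float32(178.875)) 6.775 [ 0.63995496 -0.10346719  0.107     ] 25
circle (np.float32(410.375), np.float32(195.375)) 8.725 [ 0.60881515 -0.15582094  0.107     ] 79
circle (np.float32(420.375), np.float32(168.625)) 7.225 [ 0.65679799 -0.17587641  0.107     ] 20
circle (np.float32(412.875), np.float32(194.625)) 6.425 [ 0.6100579  -0.16037108  0.107     ] 86
circle (np.float32(401.375), np.float32(181.625)) 7.625 [ 0.63405841 -0.14064757  0.107     ] 57
0 [378.9 178.5]
0.5 [400.3 172.6]
1.0 [418.9 168.1]
can 13.7
marker 39.0
short 8.9
pink 13.3
t8 [136, 154, 153, 150, 148, 149, 148, 149, 148, 135, 103, 94, 89, 106, 97, 76, 70, 69, 69, 72, 71, 69, 73, 73, 72, 71, 71, 74, 73, 72, 72, 63, 51, 48, 47, 45, 47, 53, 61, 94, 116, 105, 80, 36, 17]
t10 [127, 138, 136, 135, 120, 97, 87, 82, 81, 96, 99, 78, 68, 69, 68, 67, 69, 69, 69, 71, 69, 69, 70, 69, 70, 70, 70, 71, 68, 61, 49, 46, 45, 46, 45, 46, 52, 63, 74, 105, 103, 117, 70, 25, 16]
```

The ball moved 74 mm to the θ ≈ 1.0 position and the cell is seated. The arm is clear of everything, so I'll hand in.

```bash
python3 -c "
from cell import arm
print(arm.sign_off())"
```

```text
the job is handed in; nothing more can be done
None
```

I handed the job in at about 19 s: the long cell measures seated on the bay floor behind the sill and the switch lever is thrown to its stop. The short cell, can and marker were never touched, though the arm hid the marker in the last image.

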